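# Hang the slide rack on the drip bar

## Task

Lift the blue dust cover off the staining dish and stand it, knob up, wholly on the green mat. Then take the slide rack out of the dish by its hook and hang it over the bar of the drip stand so that it hangs freely by the hook. Keep the rack upright all the way (it holds glass slides) and leave the other things where they are.

Things in the scene. Friction and masses are not known exactly. Their poses are not given: they have to be found in the camera images.
- dust_cover: Loose blue box-shaped cover, open below, 110 (x) x 106 (y) x 99 mm high, walls 3 mm, 180 g, with a black round knob (28 mm wide, 30 mm high) on top. Origin: centre of its open lower edge, z up. It starts on the dish's ledge, hiding the rack; it must rise 95 mm before its lower edge clears the rack's hook.
- cover_knob (a point): Point on the knob's axis to grip, 21 mm above the cover's flat top, 9 mm below the knob's top and 120 mm above the cover's lower edge.
- slide_rack: Loose steel rack, about 250 g: basket 84 (x) x 80 (y) x 34 mm high. On its top, at x = -15 mm, a 24 mm wide, 4 mm thick strip rises to a roof-shaped hook (ridge along y, outer peak 110 mm above the underside), then a free leg at x = +15 mm down to 72 mm above the underside. The bar enters under the leg from +x. Origin: centre of underside. Starts in the dish under the cover, square to it.
- hook_grip (a point): Point to grip the hook across its outside (34 mm, along the rack's x) from above: 92 mm above the rack's underside, on its axis.
- hook_top (a point): Inner peak of the hook, 106 mm above the rack's underside, on its axis; hung, it rests about 7 mm above the bar's axis. The hook is 26 mm wide inside.
- dish: Fixed white staining dish, 100 (x) x 96 (y) mm outside, 40 mm high, walls 4 mm, floor 5 mm; an outside ledge at 28 mm height, 120 x 116 mm over all, carries the cover, which fits over the wall with 2 mm of play. Origin: centre of its underside.
- green_mat: Fixed green mat, 180 (x) x 175 (y) x 3 mm. Origin: centre of its underside.
- drip_stand: Fixed stand: white drip tray 100 (x) x 196 (y) mm, 14 mm high, with a post 14 mm thick at each end (y = +-107 mm, 150 mm tall) carrying a level round bar along y, 12 mm thick, 200 mm free between the posts. Its axis is 140 mm above the table. Origin: centre of its underside.
- drip_bar (a point): Middle of the bar, on its axis; x across the bar, y along it, z up.
- petri_dish: Bystander: flat round glass dish, 90 mm wide, 18 mm high. Origin: centre of its underside. Leave alone.
- slide_box: Bystander: closed orange slide box, 85 x 190 x 35 mm. Origin: centre of its underside. Leave alone.
- reagent_bottle: Bystander: amber bottle, 60 mm wide, 130 mm tall. Origin: centre of its underside. Leave alone.
- beaker: Bystander: clear glass beaker, 80 mm wide, 100 mm tall. Origin: centre of its underside. Leave alone.
- tip_cup: Bystander: yellow plastic cup, 70 mm wide, 70 mm tall. Origin: centre of its underside. Leave alone.
- oil_jar: Bystander: small amber jar, 50 mm wide, 60 mm tall. Origin: centre of its underside. Leave alone.
Things that resemble listed ones, but are neither listed nor needed, are in the scene too. Several things have the shape of the dust_cover; the one meant has the colours described above.

How it is judged:
By the outcome, as a careful person would: the job done as asked, in the order asked, and still so for the second after the job is handed in, with the robot touching nothing.
It also fails if it takes over 67 s, if anything falls off the work surface, if the arm or the gripper's body presses on something with over 40 N, if the wrist force passes 120 N, or if a joint passes its speed limit or range.

## Robot

A 7-joint arm with a two-finger parallel gripper is mounted at the origin on the work surface. World frame = base frame: x ahead of the robot, y to its left, z up, the work surface at z = 0. Lengths are in mm, angles in rad, forces in N, time in s.
With the tool pointing down it reaches from about 350 to 775 mm from the base axis. Payload 3.1 kg.
Tool frame: the origin (TCP) lies on the centre line of the jaws, within the pads' length; the fingertips stand 8 mm ahead of it and the grasp point (between the pads) lies 11 mm behind it; z points along the fingers, y is the line along which they close (so a half turn about z gives the same grasp; the last joint's range is limited). The gripper opens to 85 mm and grips with 20 to 120 N. Pads are 22 mm wide; open, the fingers measure 114 mm over their backs; the gripper's body (76 mm by 85 mm) begins 54 mm behind the grasp point. The pads swing forward as they close: fully open they stand 13 mm farther back than shut.
Start: joints at [-1.301, 0.311, 0.014, 1.512, -0.004, 1.319, -0.027], TCP at [168.697, 523.506, 239.304] pointing down, gripper open.
Joint ranges: [-2.7, 2.7], [-0.3, 1.91], [-1.27, 1.3], [0.12, 2.57], [-1.44, 4.58], [0.2, 2.03], [-3.05, 3.05]. Speed limits (rad/s): [2.79, 2.79, 3.14, 3.14, 3.14, 3.14, 3.14].

## Interface

Orientations are given as a rotation vector (axis times angle).
In Python, from bench import r gives the robot as it stands. Calls block until the motion is done:
- r.move_ptp(position, orientation): joint-space move of the TCP to a pose.
- r.move_linear(position, max_speed=150, orientation=None, max_force=None): straight line of the TCP; orientation=None keeps the orientation; max_speed is the mean speed in mm/s. With max_force (N) it stops when the force on the tool has changed by that much, and returns True; else False.
- r.set_joints(angles): joint-space move.
- r.set_gripper(opening, grip_force=None): opening from 0.0 (shut) to 1.0 (fully open); grip_force is the grip in N (None keeps the last); returns when the fingers have stopped.
- r.dwell(seconds).
- r.ik(position, orientation): joint angles nearest the present ones, or None.
- r.get_obs(): the state.
- r.camera(name): name is "side" or "top"; returns (picture, depth): 480x640x3 uint8, blue, green, red; 480x640 float32, mm along the optical axis (not along the pixel's ray), 0 where there is no reading.
- r.camera_model(name): a dict with "intrinsics" (3x3 intrinsics, pixels), "cam_to_world" (4x4, takes a point from camera to world coordinates). Camera axes: x right, y down, z forward; pixel columns grow to the right and rows downward; lengths in mm; the calibration is good to about 2 mm. A picture is of the moment at which its call begins. camera_model takes no time and is no camera call.
A pose or a line that the arm cannot do raises r.Unreachable and nothing moves.
- r.sign_off(): hands the job in; it is judged then, once.
Trained networks look in the newest picture that a camera, given by its name, has taken for a name from the list of things; names that differ only in an ending like _2 or _b are one class to them, and where a whole thing is asked for, a point or a joint stands for the part that bears it (a point fixed in the world has none). Each returns a list of dicts, best first, with "p" (0 to 1); they miss things now and then, are a little off and sometimes report something else, mostly with a low value. They report only what shows in the picture. A call takes as long as a camera call. They do not tell look-alikes from the thing itself.
- r.silhouettes(camera, name): "region" (480x640 bool, what is visible of it) and "rect" ([left, top, width, height] in pixels, round what is visible of it).
- r.mark_of(camera, name): "position" ([column, row] in pixels: a listed point, or the origin of a listed thing).
The state is a dict: "time_s": time; "joints": joint angles; "joint_velocities": joint speeds; "joint_torque": joint torques, N m; "tcp_pos": TCP position; "tool_rot": TCP orientation; "contact_force": force on the tool from outside, world axes, zero at the start; "ft_torque": the same for the moment, N m; "grip_width": opening from 0.0 (shut) to 1.0 (fully open); "grip_force": force on a finger pad.
Only numpy, scipy, OpenCV 4.12 (cv2) and the standard library are available. Lean on these libraries where they do the work, as an engineer would, in place of code of your own. Each camera call takes 0.05 s, during which the arm holds its last target. There are 200 camera calls.

## Working session

There is one attempt and no reset: what is moved stays moved. The work goes in short steps, each a Python script; the robot and the scene stay as the last script left them, time stands still between calls to the robot, and variables do not carry over. Pictures are saved under pics/ and viewed, at most 10 in all, crops included, and the job is handed in when it is done.

```bash
mkdir -p pics; ls
python3 - <<'E'
from bench import r
import cv2
o=r.get_obs(); print(o["time_s"],o["tcp_pos"],o["tool_rot"],o["grip_width"])
for c in("top","side"):
    p,d=r.camera(c); cv2.imwrite(f"pics/{c}0.png",p)
    m=r.camera_model(c); print(m["intrinsics"],m["cam_to_world"])
    for n in("dust_cover","green_mat","drip_stand","dish"):
        for s in r.silhouettes(c,n): print(c,n,round(s["p"],2),s["rect"])
    for n in("cover_knob","drip_bar","green_mat","dust_cover"):
        for s in r.mark_of(c,n): print(c,"mark",n,round(s["p"],2),s["position"])
print(r.get_obs()["time_s"])
E
```

```text
pics
0.0 [168.49334193 522.80643181 238.20660435] [-0.48764836 -3.10322412  0.0037091 ] 0.9978919673433048
[[478.06916082   0.         316.8281428 ]
 [  0.         478.06916082 240.37697167]
 [  0.           0.           1.        ]] [[ 7.74027966e-02 -9.70939259e-01  2.26463603e-01  2.81226493e+02]
 [-9.96999497e-01 -7.51745160e-02  1.84606289e-02 -1.55472741e+01]
 [-8.99857610e-04 -2.27213002e-01 -9.73844670e-01  1.39615527e+03]
 [ 0.00000000e+00  0.00000000e+00  0.00000000e+00  1.00000000e+00]]
top dust_cover 0.91 [289.2, 218.2, 43.0, 53.5]
top dust_cover 0.58 [336.0, 315.0, 57.9, 53.2]
top dust_cover 0.4 [490.0, 279.3, 32.2, 24.3]
top green_mat 0.94 [183.8, 219.6, 66.8, 65.5]
top drip_stand 0.63 [368.9, 271.4, 98.4, 32.2]
top mark cover_knob 0.74 [311.3, 236.6]
top mark cover_knob 0.55 [363.7, 336.3]
top mark drip_bar 0.33 [305.3, 314.1]
top mark green_mat 0.96 [216.3, 250.1]
top mark green_mat 0.73 [420.3, 277.7]
top mark dust_cover 0.81 [361.2, 340.8]
top mark dust_cover 0.56 [311.4, 249.3]
[[464.20004438   0.         315.08844985]
 [  0.         464.20004438 246.69557069]
 [  
[... 246 characters left out ...]
0000000e+00  0.00000000e+00  0.00000000e+00  1.00000000e+00]]
side dust_cover 0.91 [221.9, 285.7, 58.6, 63.8]
side dust_cover 0.76 [294.1, 226.8, 46.9, 56.8]
side green_mat 0.86 [243.5, 213.5, 61.2, 37.9]
side drip_stand 0.86 [301.4, 272.7, 80.8, 120.1]
side dish 0.53 [295.0, 257.4, 44.0, 28.9]
side mark cover_knob 0.67 [253.6, 292.1]
side mark cover_knob 0.66 [318.5, 235.6]
side mark drip_bar 0.92 [336.8, 301.9]
side mark drip_bar 0.68 [255.1, 290.7]
side mark green_mat 0.94 [275.5, 228.6]
side mark green_mat 0.6 [256.8, 289.0]
side mark green_mat 0.31 [394.8, 435.7]
side mark dust_cover 0.74 [339.6, 302.5]
side mark dust_cover 0.71 [253.1, 331.2]
side mark dust_cover 0.6 [318.3, 265.4]
0.9
```

View pics/top0.png

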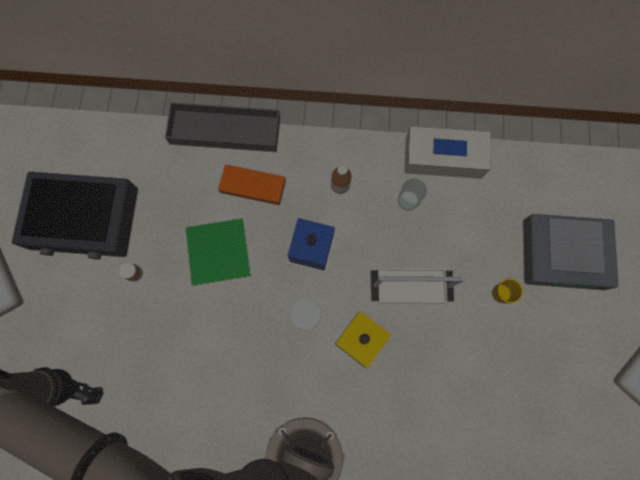

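View pics/side0.png

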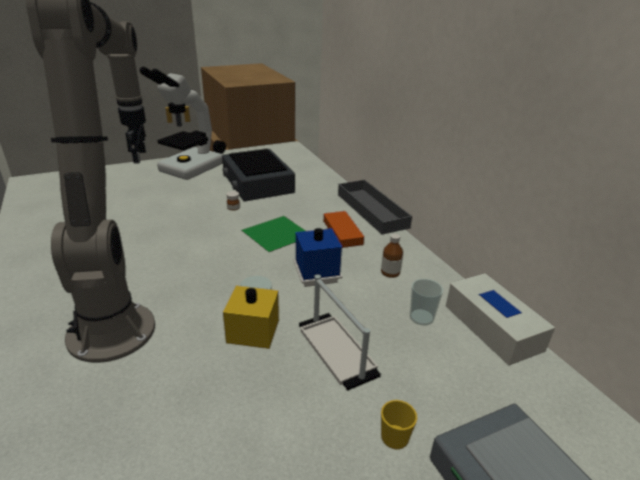

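The top view shows the blue cover with its knob at (311,240) and the green mat at (217,252). The stand is at (413,287), its bar running from about (373,279) to (460,281). The yellow cover at (363,338) is a decoy. The side view agrees: blue knob at (319,234), bar from (318,283) to (365,332).

```bash
cat > h.py <<'E'
from bench import r
import numpy as np, cv2
def cloud(c):
    p,d=r.camera(c); m=r.camera_model(c); K=m["intrinsics"]; T=m["cam_to_world"]
    v,u=np.mgrid[:480,:640]
    P=np.stack([(u-K[0,2])/K[0,0]*d,(v-K[1,2])/K[1,1]*d,d],-1)
    W=P@T[:3,:3].T+T[:3,3]; W[d==0]=np.nan
    return p,d,W
def ray(c,px):
    m=r.camera_model(c);K=m["intrinsics"];T=m["cam_to_world"]
    v=T[:3,:3]@np.linalg.inv(K)@[*px,1]; return T[:3,3],v/np.linalg.norm(v)
def tri(p1,p2):
    (a,u),(b,v)=ray("top",p1),ray("side",p2)
    s=np.linalg.lstsq(np.stack([u,-v],1),b-a,rcond=None)[0]
    A,B=a+s[0]*u,b+s[1]*v; return (A+B)/2,np.linalg.norm(A-B)
def rect(xy):
    (c,s,a)=cv2.minAreaRect(xy.astype(np.float32)); return np.round(c,1),np.round(s,1),round(a,1)
E
python3 - <<'E'
from h import *
np.set_printoptions(precision=1,suppress=True)
for c in("top","side"):
    p,d,W=cloud(c); hsv=cv2.cvtColor(p,cv2.COLOR_BGR2HSV); X,Y,Z=W[...,0],W[...,1],W[...,2]
    ok=~np.isnan(X)
    def near(x,y,R): return ok&(np.hypot(X-x,Y-y)<R)
    u0,v0=(311,242) if c=="top" else (318,252)
    cx,cy=W[v0,u0,:2]
    B=near(cx,cy,110)&(abs(hsv[...,0].astype(int)-115)<15)&(hsv[...,1]>120)
    zt=np.nanpercentile(Z[B],90); t=B&(abs(Z-zt)<6)
    print(c,"cover top z",np.median(Z[t]),t.sum(),rect(W[t][:,:2]))
    k=near(cx,cy,80)&(Z>zt+8)&(hsv[...,2]<90)
    print(" knob",k.sum(),np.median(W[k],0),rect(W[k][:,:2]),np.percentile(Z[k],[10,50,90,98]))
    g=ok&(abs(hsv[...,0].astype(int)-60)<15)&(hsv[...,1]>120)&(Z<30)
    n,l,s,_=cv2.connectedComponentsWithStats(g.astype(np.uint8)); g=l==1+np.argmax(s[1:,4])
    print(" mat",g.sum(),np.median(Z[g]),rect(W[g][:,:2]))
    sx,sy=tri((417,280),(341,307))[0][:2]
    b=near(sx,sy,130)&(Z>115)
    q=W[b]; print(" bar",len(q),q.mean(0),np.percentile(Z[b],[5,50,95]),rect(q[:,:2]))
    tr=near(sx,sy,130)&(Z<25)&(Z>8); print(" tray",tr.sum(),rect(W[tr][:,:2]),np.median(Z[tr]))
print("knob tri",tri((311.3,240),(318.8,235)),"bar mid",tri((417,280),(341,307)))
E
```

```text
top cover top z 127.13016459400899 1134 (array([572.3,  24.3]), array([102. , 108.4]), 80.2)
 knob 92 [572.1  25.6 157. ] (array([573.3,  25.2]), array([26.3, 24.1]), 4.7) [151.7 157.  159.8 160.9]
 mat 3225 2.514030503273716 (array([550.7, 304.5]), array([176. , 170.2]), 14.0)
 bar 377 [ 490.3 -275.4  144.8] [139.3 145.  151.2] (array([ 490. , -275.1]), array([ 13.9, 228.7]), 4.4)
 tray 780 (array([ 500.4, -276.9]), array([246.2, 205.2]), 67.5) 12.041030107927213
side cover top z 127.48852823439563 671 (array([575.4,  22.5]), array([112.2, 108.9]), 80.0)
 knob 94 [573.6  17.1 152.3] (array([575.8,  20.2]), array([25.5, 24.7]), 33.1) [140.4 152.3 158.  159.2]
 mat 1125 3.6620799558243107 (array([551.1, 301.8]), array([176.1, 173.4]), 12.7)
 bar 535 [ 491.8 -289.3  141.9] [122.1 144.7 150.2] (array([ 492.7, -276.9]), array([ 14.5, 229.4]), 3.9)
 tray 1001 (array([ 493.6, -276.2]), array([103.3, 241.6]), 3.9) 12.947044677487838
knob tri (array([575.2,  22.5, 140.7]), np.float64(4.312883738935621)) bar mid (array([ 493.8, -269. ,  126.3]), np.float64(10.618408713743971))
```

```bash
cat >> h.py <<'E'
from scipy.spatial.transform import Rotation as Rn
def down(yaw):  # tool x at yaw (deg), z down; closing line at yaw+-90
    return (Rn.from_euler("z",yaw,degrees=True)*Rn.from_euler("x",180,degrees=True)).as_rotvec()
def st(t=""):
    o=r.get_obs(); print(t,round(o["time_s"],2),np.round(o["tcp_pos"],1),"g",round(o["grip_width"],3),round(o["grip_force"],1),"F",np.round(o["contact_force"],1),flush=True)
E
python3 - <<'E'
from h import *
np.set_printoptions(precision=2,suppress=True)
def down(yaw): return (Rn.from_euler("z",yaw,degrees=True)*Rn.from_euler("x",180,degrees=True)).as_rotvec()
o=r.get_obs(); print("start yaw", Rn.from_rotvec(o["tool_rot"]).as_matrix()[:,0])
for y in range(-170,190,20):
    print(y,[None if (q:=r.ik(p,down(y))) is None else q[[0,6]] for p in map(np.array,([573.,24,139],[551,303,115],[573,24,86],[491,-276,122],[416,-280,240]))])
E
```

```text
start yaw [-0.95  0.31 -0.  ]
-170 [array([-0.45,  1.88]), array([-0.64,  1.29]), array([-0.42,  1.9 ]), array([-0.26,  2.77]), array([-0.29,  2.61])]
-150 [array([-0.42,  2.22]), array([-0.6 ,  1.61]), array([-0.39,  2.23]), array([-0.2 ,  3.05]), array([-0.31,  2.98])]
-130 [array([-0.36,  2.53]), array([-0.56,  1.93]), array([-0.32,  2.53]), array([1.19, 2.43]), array([1.37, 2.69])]
-110 [array([-0.33,  2.86]), array([-0.52,  2.26]), array([-0.29,  2.86]), array([-0.26, -2.47]), array([-0.31, -2.61])]
-90 [array([0.62, 2.59]), array([-0.48,  2.58]), array([0.62, 2.52]), array([1.25, 3.04]), array([-0.31, -2.26])]
-70 [array([-0.8 , -2.35]), array([-0.44,  2.9 ]), array([-0.79, -2.27]), array([-0.26, -1.77]), array([-0.31, -1.91])]
-50 [array([-0.8, -2. ]), array([-1.17, -2.43]), array([-0.79, -1.93]), array([-0.26, -1.42]), array([-0.31, -1.56])]
-30 [array([-0.8 , -1.65]), array([-1.17, -2.08]), array([-0.79, -1.58]), array([-0.26, -1.08]), array([-0.31, -1.22])]
-10 [array([-0.62, -1.48]), array([-0.95, -1.97]), array([-0.6 , -1.44]), array([-0.08, -0.91]), array([-0.23, -0.92])
[... 368 characters left out ...]
-0.6, -0.1]), array([-0.83, -0.67]), array([-0.58, -0.06]), array([-0.13,  0.52]), array([-0.06,  0.39])]
90 [array([-0.59,  0.24]), array([-0.8 , -0.35]), array([-0.56,  0.27]), array([-0.13,  0.87]), array([-0.08,  0.75])]
110 [array([-0.57,  0.57]), array([-0.76, -0.02]), array([-0.55,  0.61]), array([-0.12,  1.22]), array([-0.11,  1.11])]
130 [array([-0.55,  0.91]), array([-0.73,  0.3 ]), array([-0.51,  0.92]), array([-0.05,  1.51]), array([-0.13,  1.47])]
150 [array([-0.51,  1.23]), array([-0.7 ,  0.63]), array([-0.47,  1.24]), array([0.01, 1.81]), array([-0.15,  1.82])]
170 [array([-0.48,  1.55]), array([-0.67,  0.96]), array([-0.44,  1.57]), array([-0.1 ,  2.25]), array([-0.2,  2.2])]
```

Run:
```python
from h import *
r.move_ptp([574,24,230],down(120)); st("above")
r.set_gripper(0.75)
print(r.move_linear([574,24,139],100,max_force=8)); st("down")
r.set_gripper(0.0,60); st("gripped")
r.move_linear([574,24,152],40); st("lift a bit")
r.move_linear([574,24,255],100); st("up")
p,d,W=cloud("side"); cv2.imwrite("pics/side1.png",cv2.resize(p[180:360,200:440],None,fx=3,fy=3))
```

```text
above 3.29 [574.   26.2 229.8] g 0.999 0.0 F [ 0.6 -0.1 -0.2]
False
down 4.7 [574.7  23.9 139.8] g 0.751 0.0 F [-0.4  0.2 -0.6]
gripped 5.12 [574.8  24.2 139.7] g 0.303 58.8 F [1.1 1.3 2.8]
lift a bit 5.6 [573.7  23.9 152. ] g 0.309 59.2 F [ 0.2  0.7 -2.7]
up 6.78 [573.5  24.1 254.1] g 0.304 59.2 F [ 0.2 -0.2 -3. ]
```

View pics/side1.png

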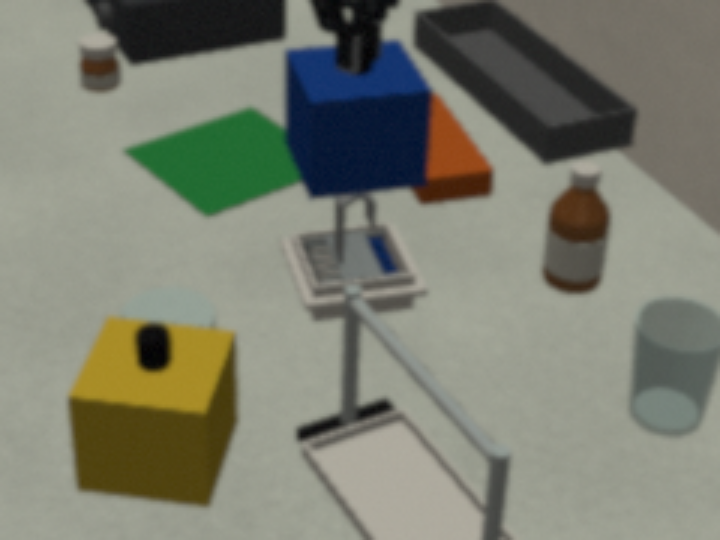

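The cover is up, with its lower edge at crop row 190, above the hook. The rack's strip is at crop (340,230) and the free leg at (372,210), so rack +x points away from the robot at a yaw of about -10°.

Run:
```python
from h import *
r.move_linear([551,303,255],200,down(143)); st("over mat")
r.move_linear([551,303,130],120)
print(r.move_linear([551,303,111],25,max_force=5)); st("down")
r.set_gripper(0.75); st("open")
r.move_linear([551,303,230],150); st("up")
np.set_printoptions(precision=1,suppress=True)
for c in("top","side"):
    p,d,W=cloud(c); cv2.imwrite(f"pics/{c}2.png",p)
    hsv=cv2.cvtColor(p,cv2.COLOR_BGR2HSV); X,Y,Z=W[...,0],W[...,1],W[...,2]
    B=(np.hypot(X-551,Y-303)<110)&(abs(hsv[...,0].astype(int)-115)<15)&(hsv[...,1]>120)
    t=B&(Z>90); print(c,"cover",np.median(Z[t]),rect(W[t][:,:2]))
    h=(np.hypot(X-574,Y-24)<30)&(Z>75)&(Z<135); print(c,"hook",h.sum(),np.median(W[h],0),rect(W[h][:,:2]),np.percentile(Z[h],[10,50,95]))
    k=(np.hypot(X-574,Y-24)<85)&(Z>18)&(Z<60); print(c,"dish",k.sum(),rect(W[k][:,:2]))
    for n in("hook_grip","hook_top","drip_bar"):
        for s in r.mark_of(c,n): print(c,n,round(s["p"],2),s["position"])
    for s in r.silhouettes(c,"dish"): print(c,"dish",s["p"],s["rect"])
    v,u=np.nonzero(h); 
    if len(u): print(u.min(),u.max(),v.min(),v.max())
p1=cv2.imread("pics/top2.png")[200:310,260:480];p2=cv2.imread("pics/side2.png")[200:310,260:480]
cv2.imwrite("pics/c2.png",cv2.resize(np.vstack([p1,p2]),None,fx=2.7,fy=2.7,interpolation=cv2.INTER_CUBIC))
```

```text
over mat 8.38 [551.8 300.7 255.3] g 0.308 59.2 F [ 0.8  0.5 -2. ]
True
down 10.18 [550.9 303.2 114.5] g 0.304 60.1 F [ 0.9 -0.9  4.7]
open 10.63 [549.6 302.7 112.8] g 0.746 0.0 F [-0.5  0.5 -0.3]
up 11.57 [550.3 302.9 228.9] g 0.749 0.0 F [-0.9  0.1 -1.1]
top cover 101.51475603757422 (array([548.9, 302.6]), array([110.1, 105.4]), 12.8)
top hook 125 [570.3  25.2 108.9] (array([574.7,  24.4]), array([23.8, 36.3]), 80.8) [ 94.2 108.9 116.4]
top dish 1198 (array([574.3,  25.6]), array([116.1, 121.7]), 79.7)
top hook_grip 0.71 [310.9, 239.7]
top hook_top 0.72 [312.7, 240.7]
top drip_bar 0.87 [419.0, 278.0]
top drip_bar 0.25 [498.1, 289.7]
top dish 0.71 [288.9, 224.0, 45.8, 48.8]
top dish 0.3 [491.2, 275.8, 31.3, 26.1]
306 316 236 251
side cover 102.1278597733534 (array([549.7, 296.2]), array([108.3, 108.7]), 12.7)
side hook 119 [574.1  18.9 105.9] (array([577.6,  22.8]), array([27.3, 35. ]), 79.4) [ 83.6 105.9 115.3]
side dish 975 (array([577.1,  23.2]), array([120. , 121.9]), 79.5)
side hook_grip 0.75 [318.7, 246.3]
side hook_top 0.61 [318.9, 246.2]
side drip_bar 0.97 [335.4, 299.8]
side drip_bar 0.68 [230.6, 208.3]
side drip_bar 0.42 [420.9, 317.6]
side dish 0.65 [294.1, 252.1, 46.7, 31.9]
side dish 0.17 [251.6, 198.6, 49.2, 45.7]
312 325 241 256
```

View pics/c2.png

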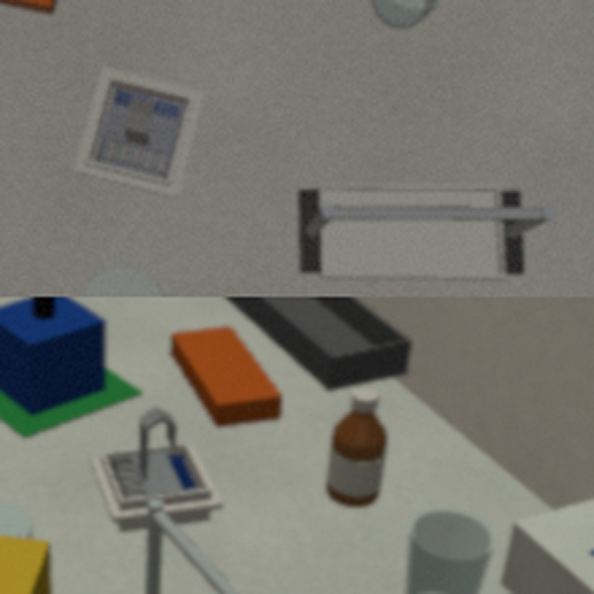

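View pics/top2.png

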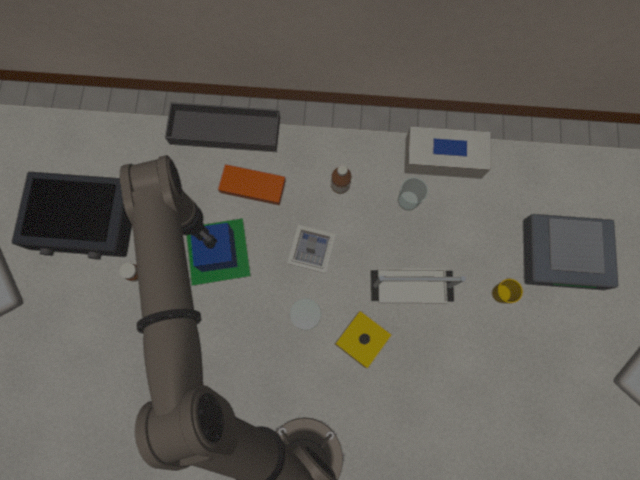

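The cover stands on the mat at about (549.5,302). The hook centre is about (575.5,24) at yaw -10°, and the bar's middle is about (491.5,-276) at yaw 4.1°. Next I grip the hook and carry the rack to the -x side of the bar.

Run:
```python
from h import *
x,y=575.5,24
r.move_linear([x,y,230],250,down(80)); st("above")
r.move_linear([x,y,160],120); r.dwell(0.2); st("pre")
print(r.move_linear([x,y,87],60,max_force=6)); st("down")
r.set_gripper(0.0,60); st("grip")
r.move_linear([x,y,120],50); st("lift")
r.move_linear([x,y,247],120); st("up")
u=np.array([np.cos(np.radians(4.1)),np.sin(np.radians(4.1))])
b=np.array([491.5,-276])-78*u
r.move_linear([*b,247],180,down(94.1)); st("at stand")
r.move_linear([*b,169],100); r.dwell(.3); st("entry")
np.set_printoptions(precision=1,suppress=True)
for c in("top","side"):
    p,d,W=cloud(c); cv2.imwrite(f"pics/{c}3.png",p)
    X,Y,Z=W[...,0],W[...,1],W[...,2]
    l=(X-491.5)*u[0]+(Y+276)*u[1]
    t=(abs(l)<30)&(abs(Y+276)<80)&(Z>120)&(Z<165); print(c,"bar",t.sum(),np.median(W[t],0),np.median(l[t]),np.percentile(Z[t],95),rect(W[t][:,:2]))
cv2.imwrite("pics/c3.png",cv2.resize(cv2.imread("pics/side3.png")[200:400,200:440],None,fx=2.8,fy=2.8,interpolation=cv2.INTER_CUBIC))
```

```text
above 13.33 [575.5  26.4 229.7] g 0.75 0.0 F [-0.2  1.2 -0.5]
pre 14.27 [576.2  23.9 161. ] g 0.746 0.0 F [-1.  -0.8 -0. ]
False
down 15.63 [575.9  23.9  87.5] g 0.752 0.0 F [ 1.   0.9 -0.8]
grip 16.01 [575.4  24.   87.5] g 0.392 60.4 F [-2.   0.6  4. ]
lift 16.82 [575.2  24.1 119.8] g 0.388 59.7 F [ 0.5 -0.4 -2.9]
up 18.02 [574.9  24.2 246. ] g 0.389 59.7 F [-1.   0.6 -3.4]
at stand 20.1 [ 414.2 -280.7  246.9] g 0.386 59.7 F [-0.  -0.  -2.7]
entry 21.33 [ 413.9 -281.7  169.4] g 0.388 59.7 F [ 0.3  0.5 -2.8]
top bar 145 [ 488.1 -243.7  145. ] -0.5490876384110353 149.10187957067737 (array([ 490. , -261.6]), array([  9.5, 129.5]), 5.1)
side bar 256 [ 492.  -292.6  144.7] -0.8774784652179437 147.45819936881878 (array([ 492.2, -286.1]), array([ 14.2, 139.6]), 3.7)
```

View pics/c3.png

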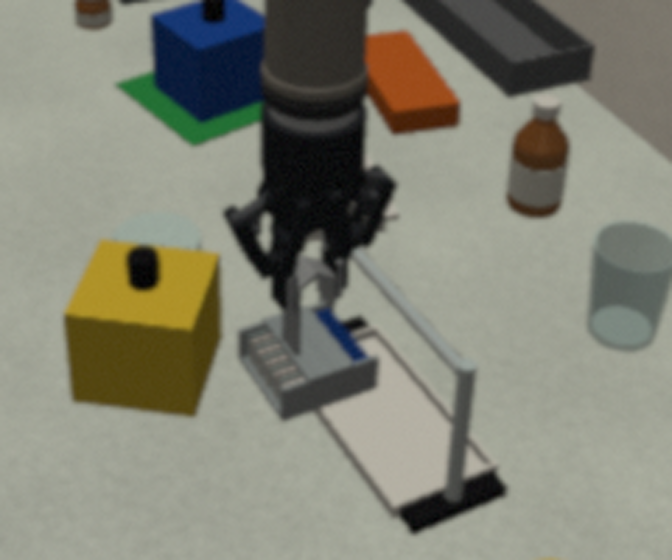

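The rack hangs level in the jaws, with the hook at crop (315,275) and the basket front at (340,380). It is still on the robot side of the bar. Next I slide it in and lower it.

Run:
```python
from h import *
b=[491,-276]
print(r.move_linear([*b,169],80,max_force=8)); r.dwell(.2); st("in")
r.move_linear([*b,169],20)
print(r.move_linear([*b,131],60,max_force=8)); st("low")
print(r.move_linear([*b,117],20,max_force=3.5)); st("contact")
p,d,W=cloud("side"); cv2.imwrite("pics/side4.png",cv2.resize(p[200:400,200:440],None,fx=2.8,fy=2.8,interpolation=cv2.INTER_CUBIC))
```

```text
False
in 22.75 [ 490.6 -276.1  169.1] g 0.389 59.7 F [ 0.1 -0.2 -1.8]
False
low 23.78 [ 491.2 -276.2  131.2] g 0.392 59.7 F [ 0.  -1.1 -2.1]
True
contact 24.26 [ 491.2 -276.1  123.3] g 0.388 60.5 F [-1.2  0.7  3.9]
```

View pics/side4.png

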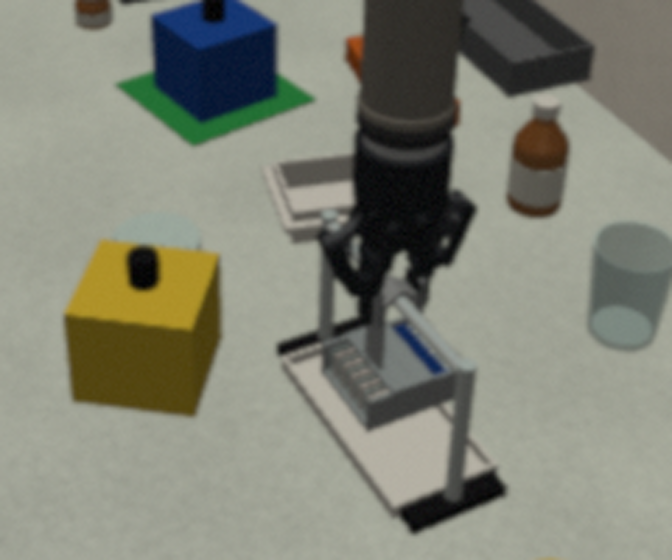

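The contact height of 123.3 matches the expected 123.5. The bar passes inside the hook at crop (400,290), so I release.

Run:
```python
from h import *
r.set_gripper(0.65); r.dwell(.3); st("open")
o=r.get_obs()["tcp_pos"]
print(r.move_linear([o[0],o[1],150],30,max_force=4)); st("up1")
r.move_linear([491,-276,260],120); st("up")
r.move_linear([420,-60,300],200); r.dwell(1.0)
for c in("top","side"):
    p,d,W=cloud(c); X,Y,Z=W[...,0],W[...,1],W[...,2]
    cv2.imwrite(f"pics/{c}5.png",p)
    t=(np.hypot(X-491,Y+276)<65)&(Z>50)&(Z<85); print(c,"basket",t.sum(),rect(W[t][:,:2]),np.percentile(Z[t],[10,50,90]))
a=cv2.imread("pics/top5.png")[200:320,250:490]; b=cv2.imread("pics/side5.png")[210:390,230:470]
cv2.imwrite("pics/c5.png",cv2.resize(np.vstack([a,b]),None,fx=2,fy=2,interpolation=cv2.INTER_CUBIC)); st()
```

```text
open 24.96 [ 490.1 -275.2  121.8] g 0.651 0.0 F [ 0.  -0.2  0.5]
False
up1 26.05 [ 489.9 -275.   149.7] g 0.651 0.0 F [ 0.8 -0.3  0.5]
up 27.12 [ 490.6 -275.6  259.1] g 0.647 0.0 F [-0.7  0.2 -0.1]
top basket 593 (array([ 490.8, -275.7]), array([83.6, 82.2]), 4.5) [56.81526731 70.3400392  76.83783358]
side basket 1023 (array([ 492.7, -277.1]), array([84.1, 84.2]), 3.8) [56.37984225 70.47074745 76.36016575]
 29.52 [420. -60. 300.] g 0.649 0.0 F [ 0.9 -1.  -0. ]
```

View pics/c5.png

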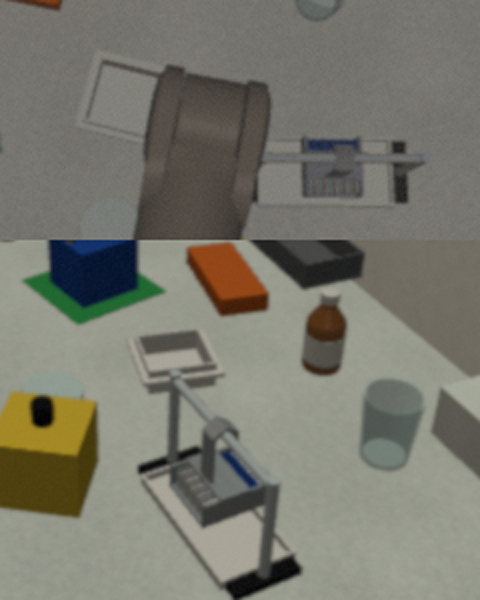

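The rack hangs level and free from the bar by its hook, at crop (220,440). The dish is empty, the cover is on the mat, and the robot is clear of everything.

```bash
python3 -c "
from bench import r
print(r.sign_off())"
```

```text
the job is handed in; nothing more can be done
None
```

The job is handed in at about 30 s: the blue cover stands knob up wholly on the green mat, and the rack hangs level and free by its hook from the drip bar.

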